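Pull the shim from under a cell holder

ROBOT

A 6-joint arm with a two-finger parallel gripper is mounted at the origin on the work surface. World frame = base frame: x ahead of the robot, y to its left, z up, the work surface at z = 0. Lengths are in mm, angles in rad, forces in N, time in s.
With the tool pointing down it reaches from about 350 to 775 mm from the base axis. Payload 7.3 kg.
Tool frame: the origin (TCP) lies at the centre of the arm's flange, where the gripper is bolted on; the fingertips stand 178 mm ahead of it and the grasp point (between the pads) lies 159 mm ahead of it; z points along the fingers, y is the direction in which the jaws open and shut (so a half turn about z gives the same grasp; the last joint's range is limited). The gripper opens to 92 mm and grips with 3 to 60 N. Pads are 19 mm wide; open, the fingers measure 130 mm over their backs; the gripper's body (75 mm by 190 mm) begins 47 mm behind the grasp point.
Start: joints at [1.038, 0.342, 1.524, -0, 1.275, -0.146], TCP at [198.023, 486.225, 404.741] pointing down, gripper open.
Joint ranges: [-2.53, 2.53], [-0.77, 2.02], [0.04, 2.7], [-1, 4.14], [0.28, 2.66], [-3.11, 3.11]. Speed limits (rad/s): [2.57, 2.57, 3.14, 3.14, 3.14, 3.14].

INTERFACE

Orientations are given as [roll, pitch, yaw] about the fixed x, y, z axes, in that order (R = Rz(yaw) Ry(pitch) Rx(roll)).
In Python, from plant import get_obs, capture, close_job gives the robot as it stands. The module is installed in compiled form; this text tells all that it offers.
- The arm moves only by the shell command python3 -m pendant 'ROWS'. ROWS is JSON, a list of rows, each a list of 3 entries, a list of its own where there are three numbers: the shift along the tool's x, y, z in m, then the turn, a rotation vector about the tool's x, y, z in rad, then the finger opening in m, from 0 to 0.0918. In form: [[[tx, ty, tz], [wx, wy, wz], fingers], ...]. A call has 1 to 10 rows; each row is the pose to reach, as a shift and turn from the pose commanded when the call began, along the tool's axes at that moment; what a row does not reach only later rows make up. A row lasts 1/12 s, in which the tool goes at most 41.7 mm and 7.16 degrees, less where a joint would pass 70% of its speed; a pose out of reach is approached as far as the arm can. A call with a gripper value outside its range is refused whole. The fingers move at their own pace and stop on an object; the grip force is fixed at half the most. Time passes only in rows, so rows that repeat a pose let the fingers close. It gives the time, the measured TCP pose, the force and the opening at its end, in the units of the state.
- get_obs(): the state, without advancing time (a new reading comes with each control period).
- capture(name): name is "scene" or "side" or "wrist"; returns a dict with "color" (480x640x3 uint8, red, green, blue), "mtx" (3x3 intrinsics, pixels), "rvec" (rotation vector, rad) and "tvec" (3), from world to camera coordinates, as OpenCV has them. Camera axes: x right, y down, z forward; pixel columns grow to the right and rows downward; lengths in mm; the calibration is good to about 2 mm. The wrist camera is an equidistant fisheye: a pixel r from the principal point sees the ray r / f radians off the axis. A picture is of the moment at which its call begins. There is no depth.
- close_job(): hands the job in, once; it reports no verdict.
The state is a dict: "time": time; "joint_positions": joint angles; "dq": joint speeds; "tau": joint torques, N m; "tool_pos": TCP position; "tcp_rot": TCP orientation; "contact_force": force on the tool from outside, world axes, zero at the start; "moment": the same for the moment, N m; "grip_width": finger opening in mm.
Only numpy, scipy, OpenCV 4.12 (cv2) and the standard library are available. Lean on these libraries where they do the work, as an engineer would, in place of code of your own. Each camera call takes 0.05 s, during which the arm holds its last target. There are 200 camera calls.

TASK

The square cell holder stands one shim too high for the beam. Without lifting the holder, pull the tabbed bottom shim straight out from under it, so that the column above drops down in its stand, and lay the shim flat in the steel tray. Leave the stand with the round lens tube as it is.

Things in the scene. Friction and masses are not known exactly. Their poses are not given: they have to be found in the camera images.
- shim: Black plastic bottom shim under the cell holder, 80 g: plate 60 (x) by 62 by 12 mm, a neck 14 mm wide from its -x edge to an upright lug to grip, 22 (x) by 14 mm, centred at x = -83, y = 0, top at z = 44 mm. Origin: centre of the plate's underside, z up. Starts level, 10 mm above the table, lug in front; slides out only along its -x (2 to 10 N), clear after 70 mm. Its twin is under the lens tube.
- cell_holder: Square dark metal block, 62 by 62 by 42 mm, a clear cuvette standing 12 mm out of its top, 0.35 kg. Origin: centre of its underside, z up. It lies loose on a 12 mm spacer on the shim, between the four corner angles (tops 60 mm above the table, 35 mm behind the lug) of a fixed stand. Its underside is 34 mm above the table at the start, 22 mm once the shim is out and the column has dropped.
- lens_tube: Round dark metal lens tube, flange 62 mm across, 50 mm tall, on its own spacer and shim in the other stand of the same make: to be left alone. Origin: centre of its underside.
- tray: Fixed open steel tray to one side of the stands, 200 (x) by 160 (y) mm outside, walls 4 mm thick and 20 mm high, floor 4 mm thick. Origin: centre of its underside, on the table; z up, long side along x. A white rack of vials stands on the opposite side.

How it is judged:
By the outcome, as a careful person would: the job done as asked, in the order asked, and still so for the second after the job is handed in, with the robot touching nothing.
It also fails if it takes over 40 s, if anything falls off the work surface, if the arm or the gripper's body presses on something with over 40 N, if the wrist force passes 120 N, or if a joint passes its speed limit or range.

## Working session

There is one attempt and no reset: what is moved stays moved. The work goes in short steps, Python scripts to look and compute and a shell command to move; the robot and the scene stay as the last step left them, time stands still between calls to the robot, and variables do not carry over. Pictures are saved under pics/ and viewed, about 8 in all and at most 12, crops included, and the job is handed in when it is done.

```bash
mkdir -p pics; cat > h.py <<'E'
import numpy as np, cv2
from plant import get_obs, capture, close_job
def snap(n,f):
    c=capture(n); cv2.imwrite('pics/'+f+'.png',c['color'][...,::-1]); np.savez('pics/'+f+'.npz',**{k:np.asarray(v) for k,v in c.items()}); return c
def ray(f,u,v,z):
    "scene/side pixel -> world point at height z"
    c=np.load('pics/'+f+'.npz'); R=cv2.Rodrigues(c['rvec'])[0]; t=c['tvec'].ravel()
    d=R.T@np.linalg.inv(c['mtx'])@np.array([u,v,1.]); o=-R.T@t
    return o+d*(z-o[2])/d[2]
def proj(f,P):
    c=np.load('pics/'+f+'.npz'); return cv2.projectPoints(np.float64(P).reshape(-1,1,3),c['rvec'],c['tvec'],c['mtx'],None)[0].reshape(-1,2)
E
python3 - <<'E'
from h import *
for n in('scene','side'):
    c=snap(n,n+'0'); R=cv2.Rodrigues(c['rvec'])[0]; print(n,-R.T@np.ravel(c['tvec']),c['mtx'][0,0])
o=get_obs();print(o)
E
```

```text
scene [1201.29252632  258.31317213  852.11565424] 477.681169939256
side [381.70868299 576.91255006 713.95343891] 480.8211913794052
{'time': 0.1, 'joint_positions': array([ 1.03798953e+00,  3.42638065e-01,  1.52490902e+00, -3.65534345e-05,
        1.27539721e+00, -1.45983814e-01]), 'dq': array([-0.00230631, -0.00235089, -0.00128971, -0.00080059,  0.00052208,
       -0.00065722]), 'tau': array([ 1.69637944e-03, -4.32002807e+01, -2.44694030e+01,  7.20320782e-02,
        5.26177045e-02,  3.28254970e-06]), 'tool_pos': array([197.96999383, 486.11466178, 404.12642558]), 'tcp_rot': array([-3.14025030e+00, -1.62033593e-04,  2.75478023e+00]), 'contact_force': array([ 0.17000413, -0.07375942,  0.01347323]), 'moment': array([ 0.00746927, -0.06428423,  0.0292246 ]), 'grip_width': 91.72963492593323}
```

View pics/scene0.png

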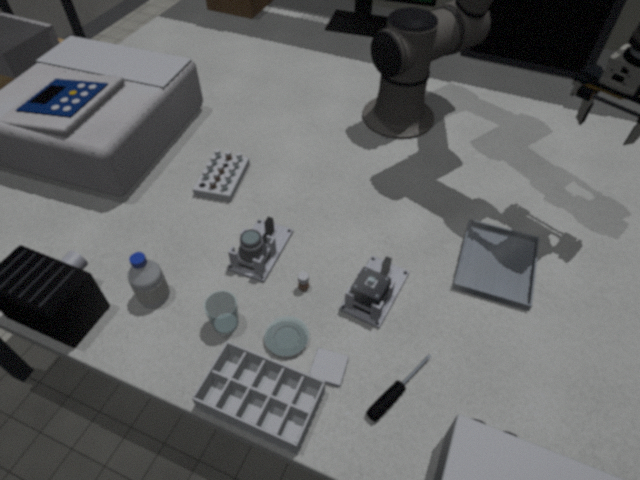

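View pics/side0.png

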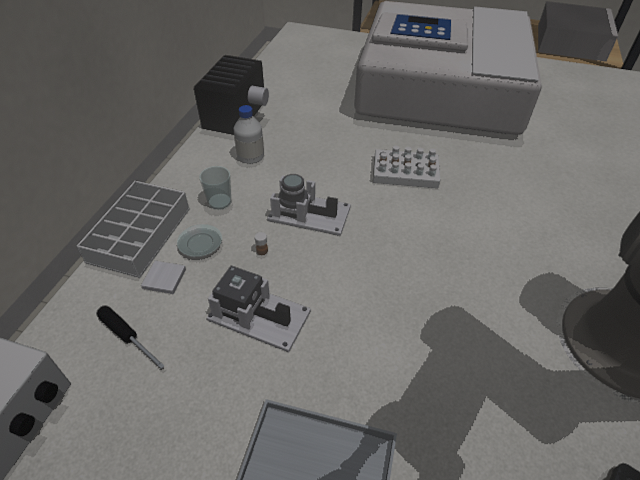

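```bash
cat >> h.py <<'E'
def crop(f,x0,y0,x1,y1,s,out):
    im=cv2.imread('pics/'+f+'.png')[y0:y1,x0:x1]; im=cv2.resize(im,None,fx=s,fy=s,interpolation=cv2.INTER_CUBIC); im=cv2.convertScaleAbs(im,alpha=1.5)
    for u in range(-(-x0//10)*10,x1,10):
        cv2.line(im,((u-x0)*s,0),((u-x0)*s,6),(0,0,255),1); cv2.putText(im,str(u),((u-x0)*s,16),0,.35,(0,0,255))
    for v in range(-(-y0//10)*10,y1,10):
        cv2.line(im,(0,(v-y0)*s),(6,(v-y0)*s),(0,0,255),1); cv2.putText(im,str(v),(8,(v-y0)*s+4),0,.35,(0,0,255))
    cv2.imwrite('pics/'+out+'.png',im)
E
python3 - <<'E'
from h import *
crop('side0',200,258,320,355,6,'sc')
crop('scene0',335,250,415,330,7,'cc')
E
```

```text
(no output)
```

View pics/sc.png

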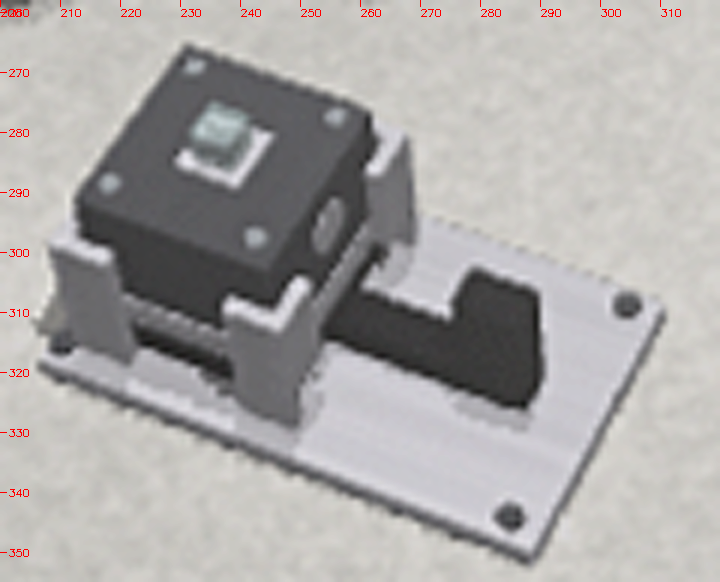

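View pics/cc.png

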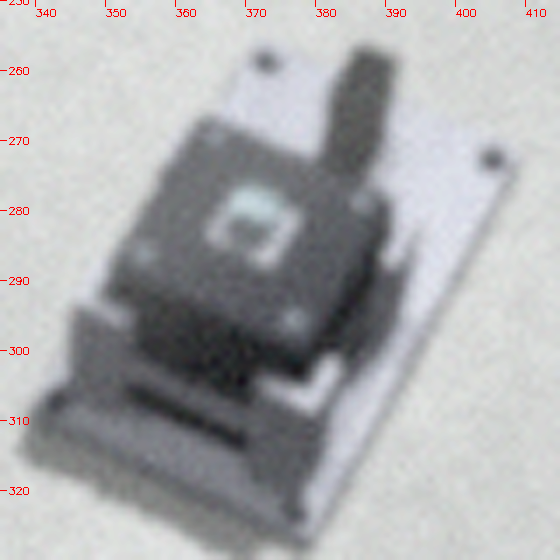

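```bash
python3 - <<'E'
from h import *
from scipy.optimize import least_squares
def fit(M,S,C,x0):
    def tr(p,M): 
        c,s=np.cos(p[2]),np.sin(p[2]); M=np.array(M,float); return np.c_[M[:,:2]@np.array([[c,s],[-s,c]])+p[:2],M[:,2]]
    f=lambda p:np.r_[*( [ (proj('side0',tr(p,S[0]))-S[1]).ravel()] if S else []),(proj('scene0',tr(p,C[0]))-C[1]).ravel()]
    r=least_squares(f,x0,x_scale=[1,1,.01]);print(r.x,np.round(r.fun,1)); return r.x
cor=[(-31,31,76),(-31,-31,76),(31,-31,76),(31,31,76)]
p=fit(None,(cor,[(245,303),(262,276.5),(231,265.5),(212.5,291)]),(cor,[(391,279),(365,267),(351,291),(376,303)]),[550,200,0])
c,s=np.cos(p[2]),np.sin(p[2]);R=np.array([[c,-s],[s,c]])
print('lug',p[:2]+R@[-83,0])
L=[(x,y,54) for x in(-94,-72) for y in(-7,7)]
P=lambda n:proj(n,[[*(p[:2]+R@l[:2]),l[2]] for l in L])
print(P('side0'),P('scene0'))
t=[(-100,-80,20),(-100,80,20),(100,80,20),(100,-80,20)]
fit(None,([(100,-80,20),(-100,-80,20)],[(265,402),(395,435)]),(t,[(469,222),(538,237),(528,307),(453,290)]),[500,400,0])
E
```

```text
[ 6.58450962e+02  1.39385044e+02 -1.10879306e-01] [-1.7  0.1 -0.5 -0.7 -1.1 -1.  -2.  -0.3  0.9 -0.9 -1.1 -1.2 -1.  -3.3
  2.7 -2.1]
lug [575.96064998 148.56918023]
[[289.13055205 306.33293956]
 [285.39805162 312.70872153]
 [277.35473294 301.97370631]
 [273.52030921 308.25527155]] [[386.35057065 255.96796521]
 [392.38708077 258.54192315]
 [382.00850747 263.09752773]
 [388.10040503 265.73503583]]
[4.50478638e+02 3.68671725e+02 4.08975768e-02] [-1.9 -3.1 -0.7 -1.8  0.5 -2.4  1.7  1.   4.1  0.6  0.8 -5.6]
```

```bash
python3 - <<'E'
from h import *
for f,a,b in[('side0',(207,318),(289,350.5)),('side0',(270,294),(310,310)),('side0',(289,350.5),(310,311)),('scene0',(408.5,273),(378,327)),('side0',(274,308),(286,312.5))]:
    A,B=ray(f,*a,10),ray(f,*b,10); print(A.round(1),B.round(1),np.arctan2(*(A-B)[1::-1]))
E
python3 - <<'E'
import sys;sys.path.insert(0,'.')
from h import *
crop('side0',225,395,405,480,4,'t1') if 0 else None
from plant import get_obs
print(get_obs()['tcp_rot'])
E
```

```text
[704.4 180.3  10. ] [546.6 197.7  10. ] -0.11006564602056747
[618.8  98.7  10. ] [538.6 110.2  10. ] -0.14277012823151508
[546.6 197.7  10. ] [537.9 112.2  10. ] 1.469109965452352
[555.1 195.6  10. ] [708.7 177.5  10. ] 3.0244091251935594
[600.8 125.4  10. ] [577.2 128.   10. ] -0.11119481283996759
[-3.14025030e+00 -1.62033593e-04  2.75478023e+00]
```

```bash
python3 -m pendant '[[[-0.014,-0.005,0.003],[0,0,-0.02],0.0918],[[-0.042,-0.015,0.009],[0,0,-0.06],0.0918],[[-0.075,-0.027,0.016],[0,0,-0.1],0.0918],[[-0.11,-0.039,0.024],[0,0,-0.14],0.0918],[[-0.145,-0.052,0.032],[0,0,-0.18],0.0918],[[-0.18,-0.064,0.039],[0,0,-0.22],0.0918],[[-0.215,-0.077,0.047],[0,0,-0.25],0.0918],[[-0.25,-0.089,0.054],[0,0,-0.276],0.0918],[[-0.285,-0.102,0.062],[0,0,-0.276],0.0918],[[-0.31,-0.11,0.068],[0,0,-0.276],0.0918]]'
python3 - <<'E'
from h import *
o=get_obs();a=o['tcp_rot'];R=cv2.Rodrigues(np.array([0,0,a[2]]))[0]@np.diag([1,-1,-1.])
print(o['tool_pos'],a,R.T@(np.array([576,149,300])-o['tool_pos']))
E
```

```text
time: 0.93
tool_pos: [445.3, 265.1, 335.9]
tcp_rot: [-3.141, -0.0, 3.03]
contact_force: [-0.3, 0.6, 0.8]
grip_width: 91.4
[445.33253097 265.10647299 335.8664984 ] [-3.14078534e+00 -3.41086863e-04  3.02952865e+00] [-142.83198429 -100.76569255   35.8664984 ]
```

```bash
python3 -m pendant '[[[-0.02,-0.014,0.005],[0,0,0],0.0918],[[-0.046,-0.033,0.012],[0,0,0],0.0918],[[-0.075,-0.053,0.019],[0,0,0],0.0918],[[-0.105,-0.074,0.026],[0,0,0],0.0918],[[-0.128,-0.09,0.032],[0,0,0],0.0918],[[-0.143,-0.101,0.036],[0,0,0],0.0918],[[-0.143,-0.101,0.036],[0,0,0],0.0918],[[-0.143,-0.101,0.036],[0,0,0],0.0918]]'
python3 - <<'E'
from h import *
c=snap('wrist','w1'); print(c['mtx'],get_obs()['tool_pos'])
cv2.imwrite('pics/w1b.png',cv2.convertScaleAbs(c['color'][...,::-1],alpha=1.5))
E
```

```text
time: 1.6
tool_pos: [574.7, 150.5, 299.8]
tcp_rot: [-3.141, -0.002, 3.029]
contact_force: [-0.9, 0.2, -0.3]
grip_width: 91.5
[[371.64829954   0.         325.30623985]
 [  0.         371.64829954 230.38210966]
 [  0.           0.           1.        ]] [574.17143159 151.34671555 300.21679577]
```

View pics/w1b.png

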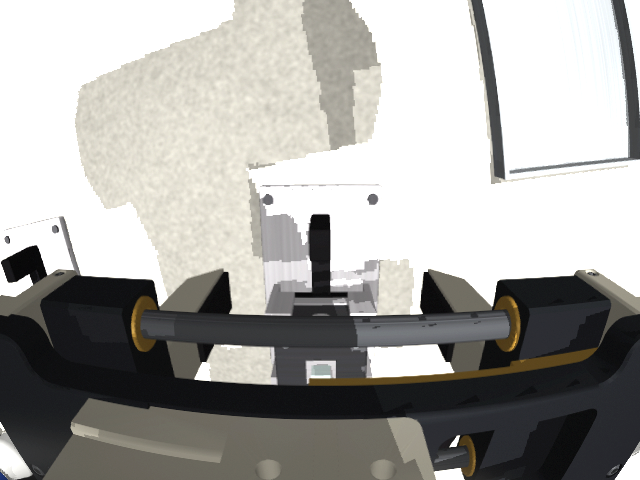

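```bash
cat >> h.py <<'E'
def fray(f,u,v,z):
    c=np.load('pics/'+f+'.npz'); R=cv2.Rodrigues(c['rvec'])[0]; t=c['tvec'].ravel(); K=c['mtx']
    x=np.array([u-K[0,2],v-K[1,2]])/K[0,0]; r=np.hypot(*x); d=R.T@np.r_[x/r*np.sin(r),np.cos(r)]; o=-R.T@t
    return o+d*(z-o[2])/d[2]
E
python3 - <<'E'
from h import *
o=get_obs(); p=o['tool_pos']
for u,v,z in[(311,214.5,54),(329.5,214.5,54),(262,186,10),(380,185,10),(268.5,200,10),(373,200,10),(497,181,20),(470,0,20)]:
    P=fray('w1',u,v,z); d=P-p; c,s=np.cos(3.029),np.sin(3.029)
    print((u,v),P.round(1),'tool xy',(c*d[0]+s*d[1]).round(1),(s*d[0]-c*d[1]).round(1))
crop('w1',295,200,345,305,5,'w1c')
E
```

```text
(311, 214.5) [554.2 142.9  54. ] tool xy 18.9 -10.6
(329.5, 214.5) [555.5 154.5  54. ] tool xy 18.9 1.0
(262, 186) [538.8 106.3  10. ] tool xy 30.1 -48.7
(380, 185) [548.  193.5  10. ] tool xy 30.7 39.0
(268.5, 200) [549.9 109.6  10. ] tool xy 19.4 -44.2
(373, 200) [558.8 187.3  10. ] tool xy 19.3 34.0
(497, 181) [551.3 283.9  20. ] tool xy 37.6 129.2
(470, 0) [412.2 275.2  20. ] tool xy 174.8 104.9
```

View pics/w1c.png

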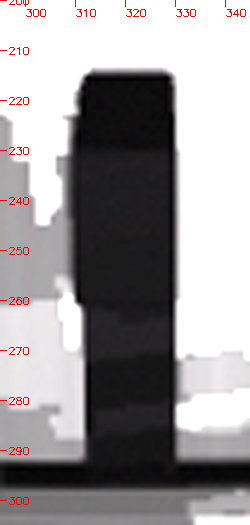

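```bash
python3 - <<'E'
from h import *
o=get_obs(); p=o['tool_pos']
for u,v,z in[(309.5,230,54),(329.8,230,54),(309.5,260,54),(329.8,260,54)]:
    P=fray('w1',u,v,z); d=P-p; c,s=np.cos(3.029),np.sin(3.029)
    print((u,v),P.round(1),'tool xy',(c*d[0]+s*d[1]).round(1),(s*d[0]-c*d[1]).round(1))
E
```

```text
(309.5, 230) [564.2 140.7  54. ] tool xy 8.7 -11.7
(329.8, 230) [565.6 153.5  54. ] tool xy 8.7 1.2
(309.5, 260) [584.4 138.1  54. ] tool xy -11.7 -12.0
(329.8, 260) [585.9 151.3  54. ] tool xy -11.7 1.3
```

```bash
python3 -m pendant '[[[0,-0.002,0.012],[0,0,0],0.0918],[[0,-0.004,0.034],[0,0,0],0.0918],[[0,-0.0045,0.056],[0,0,0],0.0918],[[0,-0.0045,0.076],[0,0,0],0.0918],[[0,-0.0045,0.09],[0,0,0],0.08],[[0,-0.0045,0.099],[0,0,0],0.06],[[0,-0.0045,0.099],[0,0,0],0.04],[[0,-0.0045,0.099],[0,0,0],0.03],[[0,-0.0045,0.099],[0,0,0],0.03],[[0,-0.0045,0.099],[0,0,0],0.03]]'
python3 - <<'E'
from h import *
snap('side','s2'); snap('wrist','w2'); print(get_obs()['tool_pos'])
a=cv2.imread('pics/s2.png')[230:370,180:340]; b=cv2.imread('pics/w2.png')[150:340,200:450]
cv2.imwrite('pics/m2.png',np.hstack([cv2.resize(a,(400,350)),cv2.resize(b,(400,350))]))
E
```

```text
time: 2.48
tool_pos: [574.4, 147.0, 203.0]
tcp_rot: [3.141, 0.002, 3.031]
contact_force: [0.1, 0.0, 0.1]
grip_width: 56.2
[574.31826338 146.86110772 202.71822997]
```

View pics/m2.png

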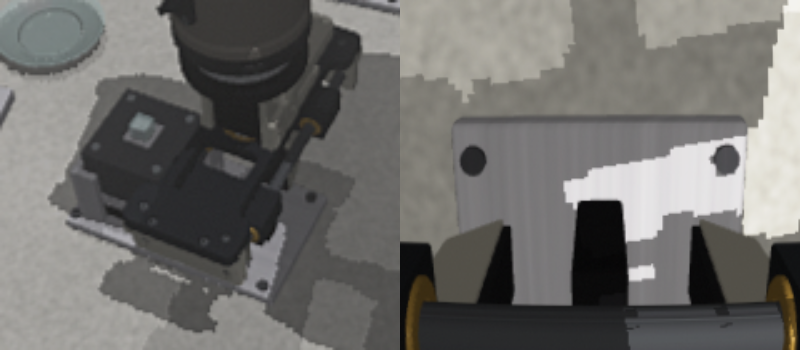

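Lug sits midway between the fingers (crop columns ~513 and ~690, lug ~599). Closing.

```bash
python3 -m pendant '[[[0,0,0],[0,0,0],0.03],[[0,0,0],[0,0,0],0.02],[[0,0,0],[0,0,0],0.02],[[0,0,0],[0,0,0],0.018],[[0,0,0],[0,0,0],0.016],[[0,0,0],[0,0,0],0.01],[[0,0,0],[0,0,0],0.0],[[0,0,0],[0,0,0],0.0],[[0,0,0],[0,0,0],0.0],[[0,0,0],[0,0,0],0.0]]'
```

```text
time: 3.42
tool_pos: [574.1, 146.8, 201.7]
tcp_rot: [3.141, 0.0, 3.031]
contact_force: [0.1, 0.5, 0.1]
grip_width: 13.9
```

```bash
python3 -m pendant '[[[0.001,0,0],[0,0,0],0],[[0.003,0,0],[0,0,0],0],[[0.005,0,0],[0,0,0],0],[[0.007,0,0],[0,0,0],0],[[0.009,0,0],[0,0,0],0],[[0.011,0,0],[0,0,0],0],[[0.013,0,0],[0,0,0],0],[[0.015,0,0],[0,0,0],0],[[0.018,0,0],[0,0,0],0],[[0.021,0,0],[0,0,0],0]]'
```

```text
time: 4.25
tool_pos: [553.1, 149.0, 201.8]
tcp_rot: [3.141, 0.001, 3.031]
contact_force: [5.5, -0.7, -3.1]
grip_width: 14.0
```

```bash
python3 -m pendant '[[[0.004,0,0],[0,0,0],0],[[0.008,0,0],[0,0,0],0],[[0.012,0,0],[0,0,0],0],[[0.016,0,0],[0,0,0],0],[[0.02,0,0],[0,0,0],0],[[0.024,0,0],[0,0,0],0],[[0.028,0,0],[0,0,0],0],[[0.032,0,0],[0,0,0],0],[[0.036,0,0],[0,0,0],0],[[0.04,0,0],[0,0,0],0]]'
```

```text
time: 5.08
tool_pos: [512.9, 153.6, 201.7]
tcp_rot: [-3.142, -0.001, 3.031]
contact_force: [1.0, 0.6, -1.3]
grip_width: 13.8
```

```bash
python3 -m pendant '[[[0.004,0,0],[0,0,0],0],[[0.008,0,0],[0,0,0],0],[[0.012,0,0],[0,0,0],0],[[0.016,0,0],[0,0,0],0],[[0.02,0,0],[0,0,0],0],[[0.024,0,0],[0,0,0],0],[[0.028,0,0],[0,0,0],0],[[0.032,0,0],[0,0,0],0],[[0.035,0,0],[0,0,0],0],[[0.035,0,0],[0,0,0],0]]'
python3 - <<'E'
from h import *
snap('side','s3'); snap('scene','c3')
a=cv2.imread('pics/s3.png')[230:380,190:350]; b=cv2.imread('pics/c3.png')[220:345,310:440]
cv2.imwrite('pics/m3.png',np.hstack([cv2.resize(a,(400,375)),cv2.resize(b,(390,375))]))
E
```

```text
time: 5.92
tool_pos: [478.0, 157.5, 201.7]
tcp_rot: [-3.142, -0.001, 3.031]
contact_force: [0.5, -0.1, 1.2]
grip_width: 14.2
```

View pics/m3.png

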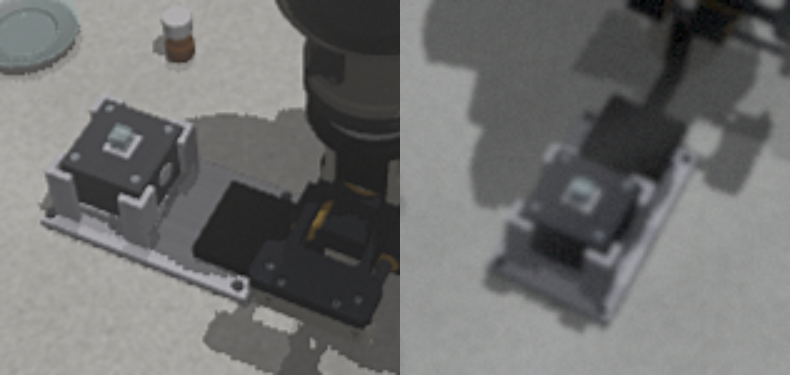

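```bash
python3 -m pendant '[[[0,0,-0.004],[0,0,0],0],[[0.002,0,-0.014],[0,0,0],0],[[0.004,0,-0.028],[0,0,0],0],[[0.008,0.004,-0.044],[0,0,0],0],[[0.016,0.014,-0.056],[0,0,-0.02],0],[[0.026,0.032,-0.06],[0,0,-0.04],0],[[0.038,0.055,-0.06],[0,0,-0.06],0],[[0.05,0.08,-0.06],[0,0,-0.08],0],[[0.062,0.105,-0.06],[0,0,-0.1],0],[[0.074,0.13,-0.06],[0,0,-0.12],0]]'
python3 -m pendant '[[[0.01,0.022,0],[0,0,-0.02],0],[[0.019,0.042,0],[0,0,-0.03],0],[[0.025,0.056,0],[0,0,-0.04],0],[[0.028,0.064,0],[0,0,-0.04],0],[[0.028,0.064,0],[0,0,-0.04],0],[[0.028,0.064,0],[0,0,-0.04],0]]'
python3 - <<'E'
from h import *
snap('scene','c4');snap('side','s4')
print(get_obs()['tool_pos'],get_obs()['tcp_rot'])
a=cv2.imread('pics/c4.png')[200:330,410:580]; b=cv2.imread('pics/s4.png')[300:480,200:440]
cv2.imwrite('pics/m4.png',cv2.convertScaleAbs(np.hstack([cv2.resize(a,(400,306)),cv2.resize(b,(400,306))]),alpha=1.6))
E
```

```text
time: 6.85
tool_pos: [419.0, 295.8, 262.8]
tcp_rot: [3.141, 0.001, -3.132]
contact_force: [0.3, -0.4, -1.4]
grip_width: 13.7
time: 7.35
tool_pos: [391.0, 358.4, 262.1]
tcp_rot: [-3.142, 0.0, -3.092]
contact_force: [0.6, -0.2, -1.3]
grip_width: 13.9
[391.34063588 357.72418901 261.90729552] [-3.14139829e+00  1.28687435e-04 -3.09336003e+00]
```

View pics/m4.png

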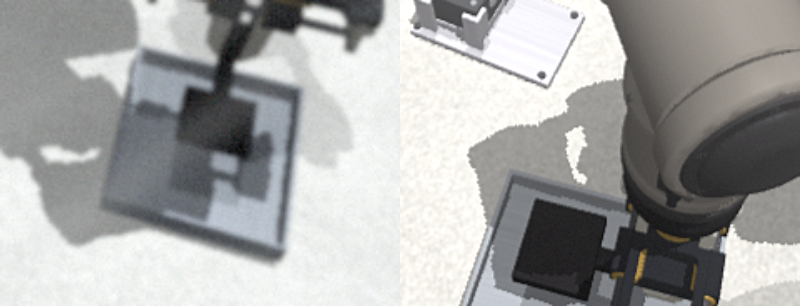

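```bash
python3 -m pendant '[[[-0.004,0.002,0.004],[0,0,0],0],[[-0.009,0.004,0.014],[0,0,0],0],[[-0.012,0.004,0.026],[0,0,0],0],[[-0.012,0.004,0.038],[0,0,0],0],[[-0.012,0.004,0.048],[0,0,0],0],[[-0.012,0.004,0.055],[0,0,0],0],[[-0.012,0.004,0.059],[0,0,0],0],[[-0.012,0.004,0.062],[0,0,0],0],[[-0.012,0.004,0.064],[0,0,0],0],[[-0.012,0.004,0.064],[0,0,0],0]]'
```

```text
time: 8.28
tool_pos: [402.7, 363.1, 197.6]
tcp_rot: [3.142, 0.0, -3.092]
contact_force: [-0.1, -0.9, -1.0]
grip_width: 13.7
```

```bash
python3 -m pendant '[[[0,0,0.0005],[0,0,0],0],[[0,0,0.001],[0,0,0],0],[[0,0,0.0015],[0,0,0],0],[[0,0,0.002],[0,0,0],0],[[0,0,0.002],[0,0,0],0]]'
```

```text
time: 8.7
tool_pos: [402.7, 363.1, 195.8]
tcp_rot: [3.141, 0.0, -3.092]
contact_force: [0.5, -1.0, -0.7]
grip_width: 14.0
```

```bash
python3 -m pendant '[[[0,0,0.0005],[0,0,0],0],[[0,0,0.001],[0,0,0],0],[[0,0,0.001],[0,0,0],0]]'
```

```text
time: 8.95
tool_pos: [402.7, 363.1, 195.7]
tcp_rot: [3.141, 0.001, -3.092]
contact_force: [-2.5, -0.6, 7.6]
grip_width: 14.1
```

Contact with the floor (7.6 N). Release and lift.

```bash
python3 -m pendant '[[[0,0,0],[0,0,0],0.02],[[0,0,0],[0,0,0],0.03],[[0,0,0],[0,0,0],0.04],[[0,0,0],[0,0,0],0.04],[[0,0,0],[0,0,0],0.04],[[0,0,-0.006],[0,0,0],0.04],[[0,0,-0.02],[0,0,0],0.04],[[0,0,-0.045],[0,0,0],0.04],[[0,0,-0.075],[0,0,0],0.04],[[0,0,-0.1],[0,0,0],0.04]]'
python3 -m pendant '[[[0.004,0.01,-0.01],[0,0,0],0.04],[[0.01,0.035,-0.025],[0,0,0],0.04],[[0.01,0.065,-0.04],[0,0,0],0.04],[[0.01,0.095,-0.05],[0,0,0],0.04],[[0.01,0.125,-0.05],[0,0,0],0.04],[[0.01,0.145,-0.05],[0,0,0],0.04],[[0.01,0.15,-0.05],[0,0,0],0.04],[[0.01,0.15,-0.05],[0,0,0],0.04]]'
python3 - <<'E'
from h import *
snap('scene','c5');snap('side','s5')
a=cv2.imread('pics/c5.png')[200:340,330:570]; b=cv2.imread('pics/s5.png')[240:480,180:440]
cv2.imwrite('pics/m5.png',cv2.convertScaleAbs(np.hstack([cv2.resize(a,(400,234)),np.zeros((234,0,3),np.uint8)]),alpha=1.6))
A=cv2.resize(a,(400,233)); B=cv2.resize(b,(400,370)); A=np.vstack([A,np.zeros((137,400,3),np.uint8)])
cv2.imwrite('pics/m5.png',cv2.convertScaleAbs(np.hstack([A,B]),alpha=1.5))
E
```

```text
time: 9.78
tool_pos: [402.7, 363.1, 296.6]
tcp_rot: [3.141, 0.0, -3.092]
contact_force: [1.0, 1.0, 0.0]
grip_width: 40.1
time: 10.45
tool_pos: [384.8, 513.3, 344.5]
tcp_rot: [-3.141, -0.0, -3.091]
contact_force: [0.7, -0.6, -0.9]
grip_width: 39.9
```

View pics/m5.png

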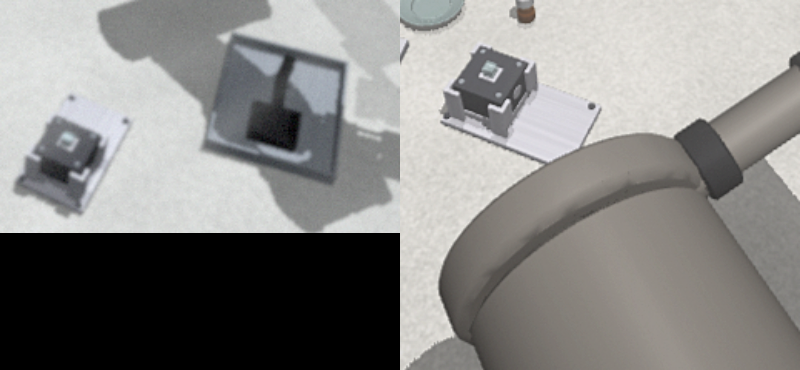

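```bash
python3 - <<'E'
from h import *
p=np.array([658.5,139.4]);c,s=np.cos(-.111),np.sin(-.111);R=np.array([[c,-s],[s,c]])
a,b=[proj('side0',[[*(p+R@k),z] for k in[(-31,31),(-31,-31),(31,-31),(31,31)]]) for z in(76,64)]
print('expected drop shift px',(b-a).round(1).tolist())
close_job()
E
```

```text
expected drop shift px [[0.8, 4.3], [0.6, 4.4], [0.9, 4.4], [1.1, 4.4]]
the job is handed in; nothing more can be done
```

The bottom shim is out from under the cell holder and lying flat in the steel tray, and the job was handed in with about 10.5 s on the clock.

- **Pull:** I gripped the shim by its lug and drew it 96 mm straight out along its -x. The forces I read between moves stayed at about 6 N or less.
- **Placing:** I set the shim down until the tray floor pushed back (7.6 N), released it, and backed the arm away from the tray and stands.
- **Final pictures:** The shim lies flat inside the tray walls. The holder sits level between its corner angles. Its top edges are about 3–4 px lower in the side view, against 4.4 px expected for the 12 mm drop, so the drop agrees by eye at that resolution.
- **Lens-tube stand:** The arm never went near it. I did not look at it again in the last pictures.
- **Disagreements:** My two estimates of the tray's position differed by about 9 mm in y, well within the room around the shim. The lug's position differed by about 3 mm between cameras, and I used the wrist-camera value.

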